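# Jack up the front of a griddle and hold it

## Robot

A 6-joint arm with a two-finger parallel gripper is mounted at the origin on a cart in front of the work surface, level with it; the furniture and walls round the work are solid. World frame = base frame: x ahead of the robot, y to its left, z up, the work surface at z = 0. Lengths are in m, angles in rad, forces in N, time in s.
With the tool pointing down it reaches from about 0.325 to 0.775 m from the base axis. Payload 9.3 kg.
Tool frame: the origin (TCP) lies midway between the tips of the shut fingers; the grasp point (between the pads) lies 19 mm behind it; z points along the fingers, y is the line along which they close (so a half turn about z gives the same grasp; the last joint's range is limited). The gripper opens to 85 mm and grips with 20 to 120 N. Pads are 22 mm wide; open, the fingers measure 114 mm over their backs; the gripper's body (76 mm by 85 mm) begins 54 mm behind the grasp point. The pads swing forward as they close: fully open they stand 13 mm farther back than shut.
Start: joints at [-1.365, 0.259, 0.021, 1.334, 0, 1.418], TCP at [0.193, -0.515, 0.2] pointing down, gripper open.
Joint ranges: [-3.04, 3.04], [-0.91, 1.82], [-1.04, 1.36], [-1.92, 1.95], [-1.52, 1.45], [-3.14, 3.14]. Speed limits (rad/s): [2.22, 2.22, 2.79, 3.14, 3.14, 3.14].

## Interface

Orientations are given as a 3x3 rotation matrix whose columns are the frame's x, y, z axes.
In Python, from rig import * gives the robot as it stands.
- The arm moves only by the tool step_arm, never from a script. Its argument "commands" is text: rows parted by semicolons, each of 7 numbers parted by spaces: the opening, from 0 (shut) to 1 (fully open), then the shift along the world's x, y, z in units of 1 m (1.0 is 1 m), then the turn, a rotation vector about the world's x, y, z in units of 45 degrees (1.0 is 45 degrees). A call has 1 to 20 rows; each row is the pose to reach, as a shift and turn from the pose commanded when the call began; what a row does not reach only later rows make up. A row lasts 1/12 s, in which the tool goes at most 41.7 mm and 7.16 degrees, less where a joint would pass 70% of its speed; a pose out of reach is approached as far as the arm can. A call with a number of a shift or a turn outside -1 to 1 is refused whole. A call with a gripper value outside its range is refused whole. The fingers move at their own pace and stop on an object; the grip force is fixed at half the most. Time passes only in rows, so rows that repeat a pose let the fingers close. It gives the time, the measured TCP pose, the force, the opening and the grip force at its end, in the units of the state.
- observe(): the state, without advancing time (a new reading comes with each control period).
- get_image(name): name is "scene" or "side" or "wrist"; returns (picture, depth): 480x640x3 uint8, red, green, blue; 480x640 float32, m along the optical axis (not along the pixel's ray), 0 where there is no reading.
- get_calibration(name): a dict with "fovy" (degrees; the focal length in pixels is half the picture's height over the tangent of half this angle, whatever the lens; pixels are square), "cx", "cy" (the principal point, pixels), "R" (3x3) and "t" (3): a world point X has camera coordinates R X + t; the wrist camera has in their place "T_tool_cam" (4x4, takes a point from camera to tool coordinates, whose origin is the TCP and whose axes are the flange's). Camera axes: x right, y down, z forward; pixel columns grow to the right and rows downward; lengths in m; the calibration is good to about 2 mm. A picture is of the moment at which its call begins: read the wrist's pose just before it. get_calibration takes no time and is no camera call.
- hand_in(): hands the job in; it is judged then, once.
The state is a dict: "t": time; "joint_positions": joint angles; "qd": joint speeds; "joint_torque": joint torques, N m; "tcp_pos": TCP position; "eef_rot": TCP orientation; "ft_force": force on the tool from outside, world axes, zero at the start; "ft_torque": the same for the moment, N m; "gripper_width": finger opening in m; "grasp_force": force on a finger pad.
Only numpy, scipy, OpenCV 4.12 (cv2) and the standard library are available. Lean on these libraries where they do the work, as an engineer would, in place of code of your own. Each camera call takes 0.05 s, during which the arm holds its last target. There are 200 camera calls.

## Task

I want to push new rubber caps on the griddle's front feet: slide the red jack under its front until the saddle sits beneath the orange marked lift point, without shoving the griddle or the things around. Pump the handle in full strokes, letting it spring right back up in between, until both front feet stand more than a centimetre off the worktop. Finish holding the handle pressed fully down on that last stroke, and do not touch the griddle yourself.

Things in the scene. Friction and masses are not known exactly. Their poses are not given: they have to be found in the camera images.
- griddle: Electric griddle, aluminium housing 230 (x) x 290 (y) mm, 348 mm over side handles, about 5.5 kg, loose. Underside 34 mm, top 78 mm, back edge 108 mm above the worktop. Origin: footprint centre at worktop height. Front panel (black, knob, orange sign) faces its -x, the robot, at own x = -117; knob at y = -85 reaches x = -131. Feet 28 mm wide at x +-90, y +-122.
- lift_point (a point): Marked lift point: centre of the lower face of the orange pad (32 mm across) under the griddle, 31 mm above the worktop while it stands on its feet; own (-90, +40) mm of the griddle: 27 mm behind the front panel, straight behind the orange sign (26 mm square, black arrow) on it. Axes as the griddle's.
- foot_left (a point): Bottom centre of the griddle's front left foot, own (-90, +122) mm; z is its height above the worktop.
- foot_right (a point): Bottom centre of the griddle's front right foot, own (-90, -122) mm.
- jack: Red ratchet toe jack, 0.9 kg, loose. Origin: on its underside, 20 mm ahead of the grip place; +x to the saddle, handle to -x. Base 8 mm thick, 68 wide, x -120 to +83 (two legs beside the toe). Two upright cheek plates to lift it by, 40 mm over their outer faces (y), x -47 to +19, 92 high; a toothed bar between rises. Saddle under lift point, square: cheeks end 9 mm before the front panel.
- jack_body_grip (a point): Where to take the jack from above: midway between the cheeks, own (-20, 0, 60) mm; the fingers close along the jack's y on 40 mm. Axes as the jack's.
- jack_saddle (a point): Centre of the top of the saddle, a black rubber disc of 24 mm on the jack's 26 mm wide toe (toe tip at own x = +70), own (+55, 0) mm. At rest 21 mm above the worktop: it passes 10 mm below the lift point's pad while the jack slides flat. Rises with joint jack_toe. Axes as the jack's.
- jack_toe (a joint): Rise of toe and saddle, m: 0 at rest, at most 0.034. A ratchet keeps it from coming down, with a notch every 0.008. The first stroke brings the saddle up close to the pad, the further ones lift the griddle.
- jack_handle (a joint): Angle of the pump handle, rad: 0 up at rest, 0.38 fully down at its stop. A spring returns it when let go. It starts to lift at about 0.04, the next notch catches at about 0.33: press each stroke to the stop and let the handle come fully back up before the next.
- handle_press (a point): Where to press the handle: top of its black round grip (21 mm thick, 78 mm long), 25 mm from the free end and 130 mm from the hinge at own (-38, 0, 62) mm of the jack. The point moves with the handle: own (-164, 0, 97) mm at rest, (-164, 0, 48) mm fully down. It takes about 5 N empty, up to 16 N under load.
- masking_tape: Roll of masking tape, 104 mm across, 25 mm high, lying at the left; leave alone. Origin: centre of its underside.
- salt_shaker: Salt shaker, 44 mm across, 90 mm high, standing at the back right; leave alone. Origin: centre of its underside.

How it is judged:
By the outcome, as a careful person would: the job done as asked, in the order asked, and still so for the second after the job is handed in, while the arm keeps its last pose, push and grip.
It also fails if it takes over 64 s, if anything falls off the work surface, if the arm or the gripper's body presses on something with over 40 N, if the wrist force passes 120 N, or if a joint passes its speed limit or range.

## Working session

There is one attempt and no reset: what is moved stays moved. The work goes in short steps, Python scripts to look and compute and a tool call to move; the robot and the scene stay as the last step left them, time stands still between calls to the robot, and variables do not carry over. Pictures are saved under pics/ and viewed, at most 10 in all, crops included, and the job is handed in when it is done.

Besides the shell and the picture viewer there is one more tool, called after "Emit:" as name(argument=value, ...), one argument or row to a line, values as JSON. step_arm: Moves the arm, as the interface text tells. Shifts and turns lie within -1 to 1; 1 stands for 1 m of shift or 45 degrees of turn. Its arguments: {"type":"object","properties":{"commands":{"type":"string"}},"required":["commands"]}

```bash
mkdir -p pics; ls; cat > h.py <<'E'
from rig import *
import numpy as np, cv2
def cam(name):
    s=observe(); im,d=get_image(name); c=get_calibration(name)
    f=240/np.tan(np.radians(c["fovy"])/2)
    if "R" in c: R=np.array(c["R"]); t=np.array(c["t"])
    else:
        T=np.array(c["T_tool_cam"]); W=np.eye(4); W[:3,:3]=s["eef_rot"]; W[:3,3]=s["tcp_pos"]
        M=np.linalg.inv(W@T); R=M[:3,:3]; t=M[:3,3]
    return im,d,(f,c["cx"],c["cy"],R,t)
def world(d,k):
    f,cx,cy,R,t=k; v,u=np.mgrid[:480,:640]
    P=np.stack([(u-cx)/f*d,(v-cy)/f*d,d],-1)
    return (P-t)@R
def proj(X,k):
    f,cx,cy,R,t=k; p=R@np.array(X)+t; return f*p[0]/p[2]+cx,f*p[1]/p[2]+cy
def save(n,im): cv2.imwrite("pics/"+n+".png",im[...,::-1])
E
python3 - <<'E'
from h import *
for n in ("scene","side"):
    im,d,k=cam(n); save(n,im); np.savez(n+".npz",im=im,d=d,W=world(d,k))
    print(n,k)
print(observe())
E
```

```text
pics
scene (np.float64(490.02479830979394), 311.59148194326536, 246.2766223279251, array([[ 0.86867198, -0.49529878,  0.0093871 ],
       [-0.31136074, -0.56061747, -0.76730864],
       [ 0.3853096 ,  0.66361674, -0.64120927]]), array([-0.55318726,  0.22113376,  1.40028941]))
side (np.float64(612.7213646349621), 317.72285411669486, 239.85104531954974, array([[ 0.95651819, -0.29094358,  0.02061008],
       [-0.15453692, -0.56545365, -0.81017313],
       [ 0.24736872,  0.77176032, -0.58582824]]), array([-0.60172979,  0.15002731,  1.62763958]))
{'t': 0.1, 'joint_positions': array([-1.36458388e+00,  2.59130681e-01,  2.08507535e-02,  1.33370442e+00,
       -4.40095290e-05,  1.41820215e+00]), 'qd': array([ 0.00032804,  0.00026753, -0.0002989 ,  0.00052966, -0.00116994,
       -0.00203158]), 'joint_torque': array([ 5.56390121e-03, -5.56693089e+01,  3.45069373e+01,  1.16774780e-02,
       -1.13401359e-04, -1.65083298e-05]), 'tcp_pos': array([ 0.19306194, -0.51469546,  0.19903464]), 'eef_rot': array([[ 9.36316561e-01,  3.51156967e-01, -2.86328599e-04],
       [ 3.51157057e-01, -9.36315860e-01,  1.15383665e-03],
       [ 1.37083771e-04, -1.18090267e-03, -9.99999293e-01]]), 'ft_force': array([ 0.16170738,  1.41351795, -0.51411588]), 'ft_torque': array([0.0371379 , 0.02527945, 0.02656517]), 'grasp_force': 0.0, 'gripper_width': 0.08523771022859257}
```

View pics/scene.png

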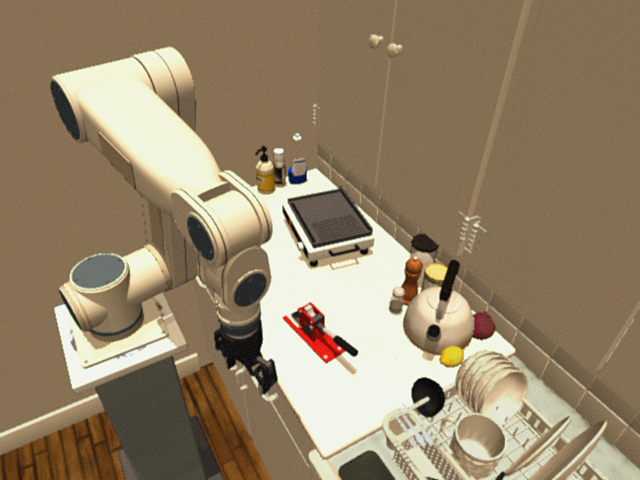

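View pics/side.png

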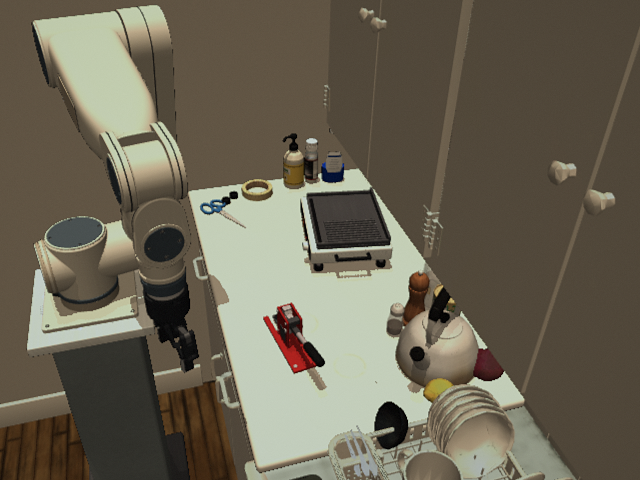

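The scene view shows the jack at about (318,330), handle pointing away to the lower right (345,347), and the griddle at (330,225) with its right side handle towards us. The side view shows the jack at (290,335), the griddle at (347,230), tape at (257,189) and shaker at (396,318). Next I measure.

```bash
python3 - <<'E'
from h import *
for n in ("scene","side"):
    a=np.load(n+".npz"); im=a["im"].astype(int); W=a["W"]; d=a["d"]
    r,g,b=im[...,0],im[...,1],im[...,2]
    ws=W[(d>0)&(abs(W[...,2])<.02)&(W[...,0]>.3)&(W[...,0]<.7)&(abs(W[...,1])<.3)]; print(n,"table z",np.median(ws[:,2]))
    red=(r>100)&(g<60)&(b<60)&(d>0)&(W[...,0]>.25)&(W[...,0]<.7)&(abs(W[...,1])<.5)
    P=W[red]; print("red",len(P),P.min(0),P.max(0))
    base=P[P[:,2]<.016]; print("base z",np.median(base[:,2]),cv2.minAreaRect((base[:,:2]*1000).astype(np.float32)))
    top=P[P[:,2]>.05]; print("top",top[:,2].max(),cv2.minAreaRect((top[:,:2]*1000).astype(np.float32)))
    blk=(r+g+b<130)&(d>0)&(W[...,2]>.04)&(W[...,2]<.13)&(np.linalg.norm(W[...,:2]-P[:,:2].mean(0),axis=-1)<.22)
    Q=W[blk]; print("grip",len(Q),Q.min(0),Q.max(0), Q.mean(0), cv2.minAreaRect((Q[:,:2]*1000).astype(np.float32)))
    G=(d>0)&(W[...,2]>.068)&(W[...,2]<.086)&(W[...,0]>.25)&(W[...,0]<.9)&(W[...,1]>.1)&(W[...,1]<.6)
    m=G.astype(np.uint8); nl,L,S,_=cv2.connectedComponentsWithStats(m); i=1+S[1:,4].argmax()
    Q=W[L==i]; print("griddle top",len(Q),np.median(Q[:,2]),cv2.minAreaRect((Q[:,:2]*1000).astype(np.float32)))
    Q=W[(d>0)&(W[...,2]>.098)&(W[...,2]<.116)&(np.linalg.norm(W[...,:2]-Q[:,:2].mean(0),axis=-1)<.22)]
    print("back edge",len(Q),cv2.minAreaRect((Q[:,:2]*1000).astype(np.float32)))
E
```

```text
scene table z -0.00036209337339242014
red 850 [ 0.25525226 -0.4463836  -0.97364209] [0.61626193 0.45490164 0.09465204]
base z 0.007742596635024349 ((320.156005859375, 6.483306884765625), (166.7066192626953, 886.4782104492188), 16.79397964477539)
top 0.09465204427018799 ((508.6349182128906, -153.37619018554688), (584.7320556640625, 76.75640869140625), 76.07117462158203)
grip 334 [ 0.43982214 -0.47879806  0.04046092] [ 0.49205613 -0.27023564  0.10098842] [ 0.46567673 -0.37492494  0.07860929] ((469.1912536621094, -373.682861328125), (40.14556884765625, 211.7525177001953), 6.615147113800049)
griddle top 171 0.07695715116295328 ((642.8900146484375, 156.64633178710938), (118.91943359375, 44.05147933959961), 80.66775512695312)
back edge 102 ((734.4134521484375, 52.93347930908203), (270.3860778808594, 199.09848022460938), 79.7652816772461)
side table z 0.0019330321472626852
red 692 [ 0.41944617 -0.41247807  0.0027975 ] [ 0.50035261 -0.21173273  0.09841225]
base z 0.009625441364511381 ((457.00018310546875, -309.0350341796875), (56.07146072387695, 202.86964416503906), 9.463780403137207)
top 0.09841224684694304 ((463.7317199707031, -299.4166259765625), (39.87995529174805, 62.946617126464844), 7.107646465301514)
grip 566 [ 0.44038827 -0.47871139  0.04009515] [ 0.49824315 -0.26964219  0.10516603] [ 0.46901787 -0.37142543  0.08056935] ((478.04522705078125, -371.7507019042969), (43.48868942260742, 210.51658630371094), 12.572173118591309)
griddle top 455 0.07680479618040258 ((481.49725341796875, 481.4719543457031), (26.848840713500977, 334.9208068847656), 89.99999237060547)
back edge 588 ((507.74127197265625, 478.76177978515625), (113.23756408691406, 380.533935546875), 74.24947357177734)
```

```bash
python3 - <<'E'
from h import *
for n in ("scene","side"):
    a=np.load(n+".npz"); im=a["im"].astype(int); W=a["W"]; d=a["d"]
    r,g,b=im[...,0],im[...,1],im[...,2]
    red=(r>100)&(g<60)&(b<60)&(d>0)&(W[...,0]>.38)&(W[...,0]<.55)&(W[...,1]>-.5)&(W[...,1]<-.15)&(W[...,2]>.002)
    base=W[red&(W[...,2]<.02)]; print("base",cv2.minAreaRect((base[:,:2]*1000).astype(np.float32)))
    top=W[red&(W[...,2]>.05)]; print("top",cv2.minAreaRect((top[:,:2]*1000).astype(np.float32)))
    u0,u1,v0,v1=(280,378,185,265) if n=="scene" else (298,396,185,268)
    w=W[v0:v1,u0:u1].reshape(-1,3); c=im[v0:v1,u0:u1].reshape(-1,3)
    for lo,hi in((.04,.125),(.07,.086),(.1,.116)):
        Q=w[(w[:,2]>lo)&(w[:,2]<hi)]; q=(Q[:,:2]*1000).astype(np.float32)
        print(lo,len(Q),Q.min(0),Q.max(0),cv2.minAreaRect(q))
    o=w[(c[:,0]>130)&(c[:,2]<80)&(w[:,2]>.01)&(c[:,1]<150)]; print("orange",len(o), o.mean(0) if len(o) else 0)
for n in ("scene","side"):
    print(n); a=np.load(n+".npz")
    crop=a["im"][160:280,230:420]; save("crop_"+n,cv2.resize(crop,None,fx=4,fy=4,interpolation=cv2.INTER_CUBIC))
print({k:v for k,v in get_calibration("wrist").items()})
E
```

```text
base ((462.01885986328125, -309.2995300292969), (63.07955551147461, 196.68173217773438), 8.688103675842285)
top ((469.8098449707031, -357.6982727050781), (37.878936767578125, 177.10610961914062), 8.502250671386719)
0.04 5008 [ 0.57859319 -0.124838    0.04000468] [0.93954046 0.24275877 0.11195134] ((758.984375, 57.36891174316406), (363.6618957519531, 363.460693359375), 1.1961171627044678)
0.07 1755 [ 0.57948075 -0.124838    0.0700014 ] [0.93656438 0.21579867 0.08599969] ((758.6875, 38.93086242675781), (332.37835693359375, 347.79254150390625), 84.77957916259766)
0.1 197 [ 0.61643069 -0.09756089  0.10001112] [0.93743743 0.19268113 0.11195134] ((783.5031127929688, 42.72703552246094), (271.7120361328125, 295.6052551269531), 80.6119384765625)
orange 3 [ 0.75019687 -0.15274661  0.27700068]
base ((457.00018310546875, -309.0350341796875), (56.07146072387695, 202.86964416503906), 9.463780403137207)
top ((463.7317199707031, -299.4166259765625), (39.87995529174805, 62.946617126464844), 7.107646465301514)
0.04 5711 [ 0.57936412 -0.12182859  0.04015269] [0.8501677  0.21992373 0.11535156] ((716.846
[... 213 characters left out ...]
5), (323.50103759765625, 242.8163604736328), 77.37478637695312)
0.1 278 [ 0.61080592 -0.09843239  0.10000509] [0.8501677  0.19728439 0.11535156] ((733.0724487304688, 48.93901824951172), (275.0561828613281, 201.55279541015625), 79.3204345703125)
orange 0 0
scene
side
{'fovy': 65.69769060648711, 'cx': 317.874856433035, 'cy': 241.61133093184486, 'T_tool_cam': array([[ 4.86231091e-04, -9.64997042e-01, -2.62260315e-01,
         6.55486216e-02],
       [ 9.99999809e-01,  3.69287908e-04,  4.95192189e-04,
         7.95380375e-04],
       [-3.81009434e-04, -2.62260505e-01,  9.64997037e-01,
        -1.75582631e-01],
       [ 0.00000000e+00,  0.00000000e+00,  0.00000000e+00,
         1.00000000e+00]])}
```

View pics/crop_side.png

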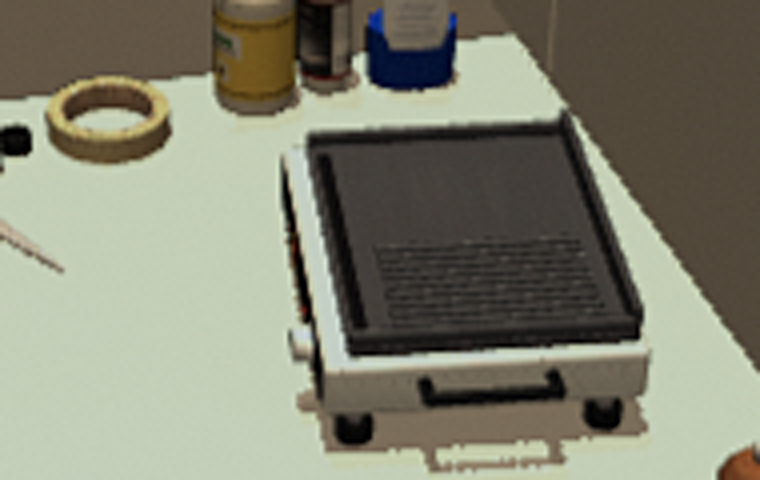

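The crop shows the griddle with its front panel on the left (knob at (300,342)), turned about -12°, with the front facing the robot. I go to a viewing pose before the griddle. It lies on the long turn the last joint needs anyway.

Emit:
step_arm(
  commands="1 0.13 0.27 0.1 0 0 1;1 0.13 0.27 0.1 0 0 1;1 0.13 0.27 0.1 0 0 1;1 0.13 0.27 0.1 0 0 1;1 0.13 0.27 0.1 0 0 1;1 0.13 0.27 0.1 0 0 1;1 0.13 0.27 0.1 0 0 1;1 0.13 0.27 0.1 0 0 1",
)

```text
t: 0.77
tcp_pos: [0.3238, -0.242, 0.3011]
eef_rot: [[0.41, 0.912, 0.001], [0.912, -0.41, -0.001], [0.0, 0.001, -1.0]]
ft_force: [0.6, -0.0, -0.2]
gripper_width: 0.0857
grasp_force: 0.0
```

Emit:
step_arm(
  commands="1 0.13 0.27 0 0 0 1;1 0.13 0.27 0 0 0 1;1 0.13 0.27 0 0 0 1;1 0.13 0.27 0 0 0 1;1 0.13 0.27 0 0 0 1;1 0.13 0.27 0 0 0 1;1 0.13 0.27 0 0 0 1;1 0.13 0.27 0 0 0 1",
)

```text
t: 1.43
tcp_pos: [0.4544, 0.0298, 0.299]
eef_rot: [[-0.358, 0.934, -0.0], [0.934, 0.358, 0.001], [0.002, 0.0, -1.0]]
ft_force: [-0.5, -0.4, -0.5]
gripper_width: 0.0853
grasp_force: 0.0
```

Emit:
step_arm(
  commands="1 0.03 0.09 0 0 0 1;1 0.03 0.09 0 0 0 1;1 0.03 0.09 0 0 0 1;1 0.03 0.09 0 0 0 1;1 0.03 0.09 0 0 0 1;1 0.03 0.09 0 0 0 1;1 0.03 0.09 0 0 0 1;1 0.03 0.09 0 0 0 1",
)

```text
t: 2.1
tcp_pos: [0.483, 0.1149, 0.2993]
eef_rot: [[-0.911, 0.412, -0.001], [0.412, 0.911, -0.0], [0.001, -0.0, -1.0]]
ft_force: [1.1, -0.1, -0.6]
gripper_width: 0.0853
grasp_force: 0.0
```

Emit:
step_arm(
  commands="1 0 0 0 0 0 0.27;1 0 0 0 0 0 0.27;1 0 0 0 0 0 0.27",
)

```text
t: 2.35
tcp_pos: [0.4831, 0.1149, 0.2994]
eef_rot: [[-0.977, 0.211, -0.0], [0.211, 0.977, -0.0], [0.0, -0.0, -1.0]]
ft_force: [-0.3, -0.7, 1.2]
gripper_width: 0.0856
grasp_force: 0.0
```

```bash
python3 - <<'E'
from h import *
s=observe(); print(s["t"],s["tcp_pos"],s["joint_positions"],s["eef_rot"][:,0])
im,d,k=cam("wrist"); save("w1",im); np.savez("w1.npz",im=im,d=d,W=world(d,k))
E
```

```text
2.35 [0.4830715  0.11485108 0.2994203 ] [6.42445854e-02 1.56038339e-01 1.38782059e-01 1.55389737e+00
 2.32697288e-06 2.77078769e-01] [-9.77436112e-01  2.11230982e-01  3.44330516e-04]
```

View pics/w1.png

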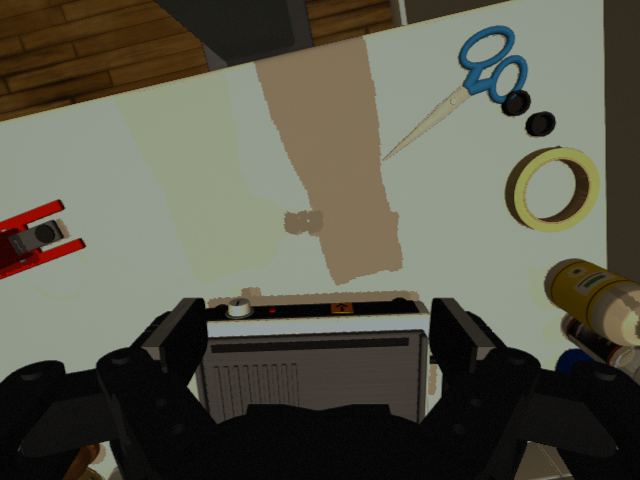

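The wrist view shows the griddle front at the bottom: sign at (342,308), knob (238,308), silver top edge from (208,328) to (428,320). The jack's saddle is at (45,233), and the tape is at right (555,190). Next I fit the griddle and jack from this view.

```bash
python3 - <<'E'
from h import *
a=np.load("w1.npz"); im=a["im"].astype(int); W=a["W"]; d=a["d"]
r,g,b=im[...,0],im[...,1],im[...,2]
sub=np.zeros(d.shape,bool); sub[295:322,320:365]=1
o=sub&(r>120)&(b<80)&(r-b>80)&(g>50); P=W[o]; print("sign",o.sum(),np.argwhere(o).mean(0),np.median(P,0),P.min(0),P.max(0))
# silver front rim
sub=np.zeros(d.shape,bool); sub[310:345,200:436]=1
m=sub&(abs(W[...,2]-.077)<.006)&(d>0)&(r>130)&(b>110); Q=W[m]; print("rim",len(Q),np.median(Q[:,2]))
v,u=np.nonzero(m)
fe=[];
for c in range(215,425): 
    i=v[u==c]
    if len(i): fe.append(W[i.min(),c])
fe=np.array(fe); 
l=cv2.fitLine(fe[:,:2].astype(np.float32),cv2.DIST_HUBER,0,.001,.001).ravel(); print("front top edge",l,np.degrees(np.arctan2(l[1],l[0])),np.median(fe[:,2]))
dirv=l[:2]*np.sign(l[1]); s=(Q[:,:2]-l[2:])@dirv; print("ends",s.min(),s.max(),l[2:]+dirv*s.min(),l[2:]+dirv*s.max())
# panel face
sub=np.zeros(d.shape,bool); sub[300:322,208:428]=1
m=sub&(W[...,2]>.045)&(W[...,2]<.068)&(d>0); F=W[m]; l2=cv2.fitLine(F[:,:2].astype(np.float32),cv2.DIST_HUBER,0,.001,.001).ravel(); print("panel",len(F),l2,np.degrees(np.arctan2(l2[1],l2[0])))
E
```

```text
sign 8 [312.  339.5] [0.61523776 0.1113682  0.07017395] [0.61439806 0.10729837 0.06965373] [0.61620539 0.11543018 0.07116219]
rim 3077 0.07889333480832889
front top edge [0.17060196 0.98534    0.61003786 0.05634971] 80.17718 0.07720198547011156
ends -0.10094576489257139 0.15926509246241455 [ 0.59281632 -0.04311619] [0.6372088  0.21327997]
panel 1794 [0.17370386 0.98479795 0.6183141  0.1239104 ] 79.99676
```

```bash
python3 - <<'E'
from h import *
a=np.load("w1.npz"); im=a["im"]; W=a["W"]; d=a["d"]
h=cv2.cvtColor(im,cv2.COLOR_RGB2HSV).astype(int)
sub=np.zeros(d.shape,bool); sub[298:322,320:365]=1
o=sub&(h[...,1]>130)&(h[...,2]>70)&(h[...,0]<28)
v,u=np.nonzero(o); print(len(u),u.min(),u.max(),v.min(),v.max()); P=W[o]
Y=np.array([.17217,.98507]); X=np.array([.98507,-.17217]); 
p=P[:,:2]@np.c_[X,Y]; print("sign own-axes coords",np.percentile(p,[2,50,98],axis=0),np.percentile(P[:,2],[2,50,98]))
sub=np.zeros(d.shape,bool); sub[285:345,195:440]=1
F=W[sub&(d>0)&(W[...,2]>.045)&(W[...,2]<.068)&(h[...,2]<200)]; q=F[:,:2]@np.c_[X,Y]; print("panel x",np.percentile(q[:,0],[5,25,50,75,95]), "y",q[:,1].min(),q[:,1].max())
R=W[sub&(d>0)&(abs(W[...,2]-.078)<.004)]; q=R[:,:2]@np.c_[X,Y]; print("rim x",np.percentile(q[:,0],[.5,2,5]),"y",np.percentile(q[:,1],[0,1,99,100]))
# feet? knob
sub=np.zeros(d.shape,bool); sub[296:318,224:254]=1
K=W[sub&(d>0)&(h[...,2]>150)&(W[...,2]>.03)&(W[...,2]<.072)]; q=K[:,:2]@np.c_[X,Y]; print("knob",len(K),np.percentile(q,[2,50,98],axis=0))
# jack from wrist
S=np.load("side.npz")
for n in("side","scene"):
    A=np.load(n+".npz"); w=A["W"]; q=w[...,:2]@np.c_[X,Y]
    m=(q[...,0]>.55)&(q[...,0]<.9)&(abs(q[...,1]-.17)<.26)&(w[...,2]>.045)&(w[...,2]<.082)
    print(n,"own box",np.percentile(q[m],[.3,1,99,99.7],axis=0).round(4).tolist())
E
```

```text
125 332 352 303 312
sign own-axes coords [[0.58605872 0.20689181]
 [0.58670706 0.21859571]
 [0.58754669 0.23022342]] [0.0456849  0.06107753 0.07094873]
panel x [0.5744319  0.58703413 0.58760113 0.58798542 0.58854891] y 0.048972879297582476 0.3211341896614309
rim x [0.5875663  0.58821443 0.58936326] y [0.0575074  0.06095795 0.31782816 0.32029896]
knob 115 [[0.57585694 0.08636229]
 [0.58084206 0.09439532]
 [0.58606989 0.1010213 ]]
side own box [[0.5739, 0.0046], [0.5764, 0.0057], [0.8141, 0.3111], [0.8165, 0.3188]]
scene own box [[0.573, 0.0027], [0.5756, 0.0037], [0.8976, 0.4199], [0.8994, 0.4258]]
```

Emit:
step_arm(
  commands="1 -0.012 -0.28 0 0 0 1;1 -0.012 -0.28 0 0 0 1;1 -0.012 -0.28 0 0 0 1;1 -0.012 -0.28 0 0 0 1;1 -0.012 -0.28 0 0 0 1;1 -0.012 -0.28 0 0 0 1;1 -0.012 -0.28 0 0 0 1",
)

```text
t: 2.98
tcp_pos: [0.4721, -0.1406, 0.2996]
eef_rot: [[-0.854, -0.521, 0.0], [-0.521, 0.854, -0.0], [-0.0, -0.0, -1.0]]
ft_force: [1.1, -0.7, -0.2]
gripper_width: 0.0856
grasp_force: 0.0
```

Emit:
step_arm(
  commands="1 -0.011 -0.145 -0.02 0 0 1;1 -0.011 -0.145 -0.02 0 0 1;1 -0.011 -0.145 -0.02 0 0 1;1 -0.011 -0.145 -0.02 0 0 1;1 -0.011 -0.145 -0.02 0 0 1;1 -0.011 -0.145 -0.02 0 0 1;1 -0.011 -0.145 -0.02 0 0 1",
)

```text
t: 3.57
tcp_pos: [0.4612, -0.2848, 0.279]
eef_rot: [[-0.235, -0.972, -0.001], [-0.972, 0.235, 0.001], [-0.001, 0.001, -1.0]]
ft_force: [0.1, 0.1, -0.0]
gripper_width: 0.0852
grasp_force: 0.0
```

Emit:
step_arm(
  commands="1 0 0 0 0 0 0.46;1 0 0 0 0 0 0.46;1 0 0 0 0 0 0.46;1 0 0 0 0 0 0.46;1 0 0 0 0 0 0.46",
)

```text
t: 3.98
tcp_pos: [0.4616, -0.2839, 0.2795]
eef_rot: [[0.116, -0.993, -0.0], [-0.993, -0.116, 0.0], [-0.0, 0.0, -1.0]]
ft_force: [-0.3, -0.1, 0.6]
gripper_width: 0.0857
grasp_force: 0.0
```

```bash
python3 - <<'E'
from h import *
s=observe(); print(s["t"],s["tcp_pos"],s["joint_positions"],s["eef_rot"][:,0])
im,d,k=cam("wrist"); save("w2",im); W=world(d,k); np.savez("w2.npz",im=im,d=d,W=W)
im=im.astype(int); r,g,b=im[...,0],im[...,1],im[...,2]
red=(r>90)&(r>2*g)&(r>2*b)&(d>0)&(W[...,0]>.35)&(W[...,0]<.6)&(W[...,1]<-.1)
for lo,hi in((.004,.013),(.085,.1)):
    Q=W[red&(W[...,2]>lo)&(W[...,2]<hi)]; print(lo,len(Q),np.median(Q[:,2]),cv2.minAreaRect((Q[:,:2]*1000).astype(np.float32)))
E
```

```text
3.9833 [ 0.46159053 -0.28389564  0.27951152] [-7.06276004e-01  2.35255326e-01  1.90660658e-01  1.52636087e+00
 -2.65141821e-05 -2.39383571e+00] [ 1.16498237e-01 -9.93190894e-01 -9.87058292e-05]
0.004 4713 0.009189751642313622 ((465.5037536621094, -305.7779846191406), (66.91744232177734, 201.6939239501953), 8.208544731140137)
0.085 763 0.092755947349006 ((466.2334289550781, -301.1189880371094), (42.92197799682617, 64.88872528076172), 8.139692306518555)
```

View pics/w2.png

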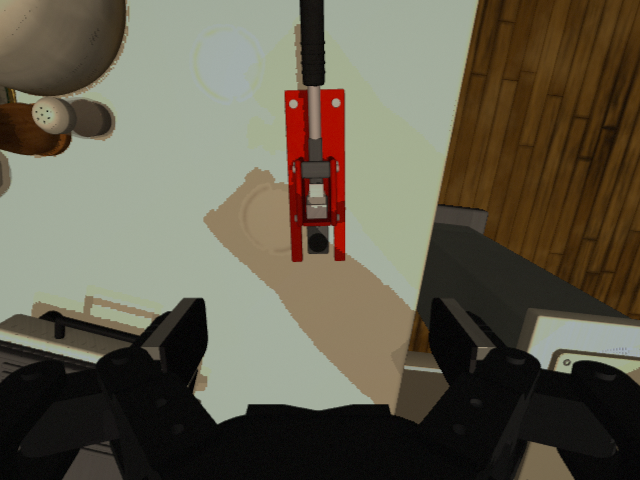

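The wrist view shows the jack upright in the picture: saddle at (318,242), cheeks at (317,190), handle at the top. The base fits 67 x 202 mm and the cheek tops are at 93 mm, as stated. Jack yaw is 98.2° and the grip point is (0.466, -0.307). I descend.

Emit:
step_arm(
  commands="1 0.005 -0.023 -0.10 0 0 0.033;1 0.005 -0.023 -0.10 0 0 0.033;1 0.005 -0.023 -0.12 0 0 0.033;1 0.005 -0.023 -0.12 0 0 0.033;1 0.005 -0.023 -0.12 0 0 0.033;1 0.005 -0.023 -0.12 0 0 0.033",
)

```text
t: 4.53
tcp_pos: [0.4674, -0.3073, 0.1619]
eef_rot: [[0.147, -0.989, 0.002], [-0.989, -0.147, -0.001], [0.002, -0.001, -1.0]]
ft_force: [-0.5, -0.2, 1.1]
gripper_width: 0.0851
grasp_force: 0.0
```

Emit:
step_arm(
  commands="1 -0.001 0 -0.04 0 0 0;1 -0.001 0 -0.075 0 0 0;1 -0.001 0 -0.1 0 0 0;1 -0.001 0 -0.121 0 0 0;1 -0.001 0 -0.121 0 0 0;1 -0.001 0 -0.121 0 0 0;0 -0.001 0 -0.121 0 0 0;0 -0.001 0 -0.121 0 0 0;0 -0.001 0 -0.121 0 0 0;0 -0.001 0 -0.121 0 0 0;0 -0.001 0 -0.121 0 0 0;0 -0.001 0 -0.121 0 0 0;0 -0.001 0 -0.121 0 0 0;0 -0.001 0 -0.121 0 0 0",
)

```text
t: 5.7
tcp_pos: [0.4665, -0.3073, 0.0402]
eef_rot: [[0.149, -0.989, 0.002], [-0.989, -0.149, -0.002], [0.002, -0.002, -1.0]]
ft_force: [0.1, 2.1, 7.2]
gripper_width: 0.039
grasp_force: 60.8
```

Gripped at 39 mm. I check where the scissors, tape and other things lie before carrying.

```bash
python3 - <<'E'
import numpy as np
W=np.load("w1.npz")["W"]; print("tip",W[158,386],"handles",W[90,465],"shadow",W[245,390],"cap",W[103,517],"tape",W[190,512],W[228,550])
w=np.load("w2.npz")["W"]; print("shaker top",w[115,50],"kettle",w[60,120])
E
```

```text
tip [0.45520311 0.20486    0.00883082] handles [0.39786618 0.30873243 0.00676249] shadow [5.68251034e-01 1.92976280e-01 2.67786292e-04] cap [0.42523463 0.36793696 0.00564728] tape [0.52406273 0.346397   0.02165606] [0.58057511 0.38718431 0.02503833]
shaker top [ 0.7202789  -0.34459804  0.08850268] kettle [ 0.69836878 -0.41147833  0.00133345]
```

Emit:
step_arm(
  commands="0 0 0 0.02 0 0 0;0 0 0 0.05 0 0 0;0 0.003 0.03 0.08 0 0 -0.15;0 0.006 0.06 0.08 0 0 -0.3;0 0.008 0.09 0.08 0 0 -0.45;0 0.008 0.12 0.08 0 0 -0.6;0 0.008 0.15 0.08 0 0 -0.75;0 0.008 0.18 0.08 0 0 -0.9;0 0.008 0.2 0.08 0 0 -1;0 0.008 0.2 0.08 0 0 -1;0 0.008 0.2 0.08 0 0 -1",
)

```text
t: 6.62
tcp_pos: [0.473, -0.1055, 0.1183]
eef_rot: [[-0.592, -0.806, -0.001], [-0.806, 0.592, 0.0], [0.0, 0.001, -1.0]]
ft_force: [0.1, -0.9, -8.9]
gripper_width: 0.0387
grasp_force: 64.9
```

Emit:
step_arm(
  commands="0 0.002 0.02 0 0 0 -0.15;0 0.004 0.04 0 0 0 -0.3;0 0.006 0.06 0 0 0 -0.45;0 0.008 0.09 0 0 0 -0.6;0 0.01 0.12 0 0 0 -0.75;0 0.012 0.15 0 0 0 -0.9;0 0.012 0.16 0 0 0 -1;0 0.012 0.16 0 0 0 -1;0 0.012 0.16 0 0 0 -1",
)

```text
t: 7.37
tcp_pos: [0.4856, 0.0529, 0.1182]
eef_rot: [[-0.988, -0.152, -0.001], [-0.152, 0.988, -0.0], [0.001, -0.0, -1.0]]
ft_force: [0.2, -0.7, -9.2]
gripper_width: 0.0385
grasp_force: 65.2
```

Emit:
step_arm(
  commands="0 0.001 0.02 0 0 0 -0.1;0 0.003 0.05 0 0 0 -0.2;0 0.005 0.08 0 0 0 -0.3;0 0.005 0.082 0 0 0 -0.413;0 0.005 0.082 0 0 0 -0.413;0 0.005 0.082 0 0 0 -0.413;0 0.005 0.082 0 0 0 -0.413",
)

```text
t: 7.95
tcp_pos: [0.4908, 0.1337, 0.1184]
eef_rot: [[-0.985, 0.172, -0.0], [0.172, 0.985, -0.001], [0.0, -0.001, -1.0]]
ft_force: [0.7, -0.1, -8.2]
gripper_width: 0.0384
grasp_force: 66.2
```

```bash
python3 - <<'E'
from h import *
s=observe(); x=s["eef_rot"][:,0]; print(s["t"],s["tcp_pos"],np.degrees(np.arctan2(x[1],x[0])),s["joint_positions"])
im,d,k=cam("wrist"); save("w3",im); W=world(d,k); np.savez("w3.npz",im=im,d=d,W=W)
X=np.array([.98507,-.17217]);Y=np.array([.17217,.98507])
h=cv2.cvtColor(im,cv2.COLOR_RGB2HSV).astype(int)
red=((h[...,0]<6)|(h[...,0]>174))&(h[...,1]>150)&(h[...,2]>80)&(d>0)&(W[...,0]>.3)
Q=W[red]; Q=Q[Q[:,2]<.105]; B=Q[abs(Q[:,2]-.087)<.012]; print(len(Q),len(B),np.median(B[:,2]),cv2.minAreaRect((B[:,:2]*1000).astype(np.float32)))
print((B[:,:2]@np.c_[X,Y]).min(0),(B[:,:2]@np.c_[X,Y]).max(0))
E
```

```text
7.95 [0.49079263 0.13373007 0.11842364] 170.0980571488031 [ 1.01307238e-01  2.27682454e-01 -2.32284576e-01  1.11129251e+00
 -5.86502315e-04  2.74128780e-01]
13789 13787 0.08733110822371891 ((491.17803955078125, 132.63392639160156), (67.61335754394531, 197.74986267089844), 79.65214538574219)
[0.36206723 0.18087463] [0.55963014 0.24957399]
```

View pics/w3.png

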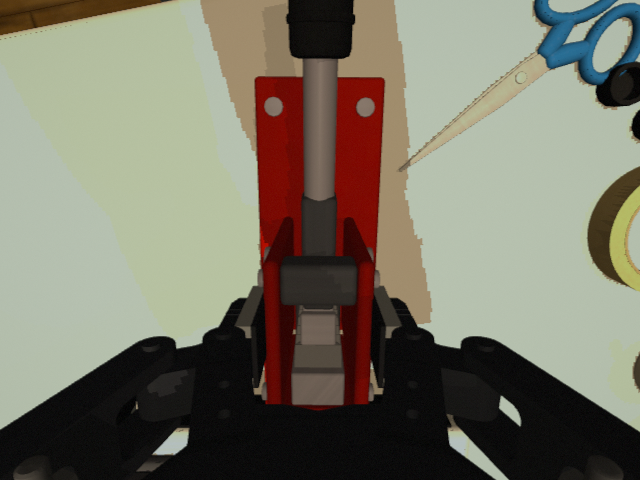

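The view shows the jack held square between the fingers: base edges at columns 257 and 384, handle to the top, scissors tip clear at (402,168). I lower to 2 mm above the worktop, then slide forward.

Emit:
step_arm(
  commands="0 0.0005 0.003 -0.03 0 0 0.007;0 0.0005 0.003 -0.055 0 0 0.007;0 0.0005 0.003 -0.07 0 0 0.007;0 0.0005 0.003 -0.0765 0 0 0.007;0 0.0005 0.003 -0.0765 0 0 0.007;0 0.0005 0.003 -0.0765 0 0 0.007;0 0.0005 0.003 -0.0765 0 0 0.007",
)

```text
t: 8.58
tcp_pos: [0.492, 0.1378, 0.0428]
eef_rot: [[-0.986, 0.169, 0.001], [0.169, 0.986, 0.0], [-0.001, 0.0, -1.0]]
ft_force: [0.4, -0.7, -8.9]
gripper_width: 0.0382
grasp_force: 66.1
```

Emit:
step_arm(
  commands="0 0.01 -0.0017 0 0 0 0;0 0.02 -0.0035 0 0 0 0;0 0.03 -0.0052 0 0 0 0;0 0.04 -0.007 0 0 0 0;0 0.05 -0.0087 0 0 0 0;0 0.05 -0.0087 0 0 0 0",
)

```text
t: 9.08
tcp_pos: [0.5441, 0.1289, 0.042]
eef_rot: [[-0.986, 0.17, 0.002], [0.17, 0.986, -0.0], [-0.002, 0.0, -1.0]]
ft_force: [1.0, 0.3, -8.3]
gripper_width: 0.0388
grasp_force: 66.1
```

```bash
python3 - <<'E'
from h import *
s=observe(); x=s["eef_rot"][:,0]; p=s["tcp_pos"]; print(s["t"],p,np.degrees(np.arctan2(x[1],x[0])),s["ft_force"])
M=np.array([[.98507,.17217],[-.17217,.98507]]); print("own",p[:2]@M)
E
```

```text
9.0833 [0.54405226 0.1289302  0.04198179] 170.24041355583466 [ 0.9529645   0.3048163  -8.34198008]
own [0.51373165 0.22067475]
```

Emit:
step_arm(
  commands="0 0.008 -0.0017 0 0 0 0;0 0.016 -0.0035 0 0 0 0;0 0.0245 -0.0053 0 0 0 0;0 0.0245 -0.0053 0 0 0 0;0 0.0245 -0.0053 -0.001 0 0 0;0 0.0245 -0.0053 -0.002 0 0 0;0 0.0245 -0.0053 -0.002 0 0 0;0 0.0245 -0.0053 -0.002 0 0 0",
)

```text
t: 9.75
tcp_pos: [0.5655, 0.1242, 0.0403]
eef_rot: [[-0.986, 0.169, 0.0], [0.169, 0.986, -0.0], [-0.0, -0.0, -1.0]]
ft_force: [-0.0, 0.1, -6.7]
gripper_width: 0.0387
grasp_force: 66.4
```

```bash
python3 - <<'E'
from h import *
s=observe(); x=s["eef_rot"][:,0]; p=s["tcp_pos"]; print(s["t"],p,np.degrees(np.arctan2(x[1],x[0])),s["ft_force"])
M=np.array([[.98507,.17217],[-.17217,.98507]]); print("own",p[:2]@M)
im,d,k=cam("wrist"); W=world(d,k); np.savez("w4.npz",im=im,d=d,W=W)
h=cv2.cvtColor(im,cv2.COLOR_RGB2HSV).astype(int)
red=((h[...,0]<6)|(h[...,0]>174))&(h[...,1]>150)&(h[...,2]>80)&(d>0)
q=W[red&(abs(W[...,2]-.008)<.008)]; o=q[:,:2]@M; print("base",len(q),np.median(q[:,2]),o.min(0),o.max(0),cv2.minAreaRect((q[:,:2]*1000).astype(np.float32)))
E
```

```text
9.75 [0.56550814 0.12421747 0.04026799] 170.294062260448 [-0.02665201  0.13521796 -6.7235704 ]
own [0.53567858 0.21972644]
base 13845 0.009245379663035179 [0.4373334  0.18498205] [0.58066725 0.25285881] ((538.9650268554688, 127.89549255371094), (67.60107421875, 143.40292358398438), 79.82044219970703)
```

Emit:
step_arm(
  commands="0 0.0025 -0.0004 0 0 0 0;0 0.0025 -0.0004 0 0 0 0;0 0.0025 -0.0004 -0.001 0 0 0;0 0.0025 -0.0004 -0.001 0 0 0;1 0.0025 -0.0004 -0.001 0 0 0;1 0.0025 -0.0004 -0.001 0 0 0;1 0.0025 -0.0004 -0.001 0 0 0;1 0.0025 -0.0004 -0.001 0 0 0;1 0.0025 -0.0004 -0.001 0 0 0;1 0.0025 -0.0004 -0.001 0 0 0;1 0.0025 -0.0004 -0.001 0 0 0",
)

```text
t: 10.72
tcp_pos: [0.5682, 0.1238, 0.039]
eef_rot: [[-0.986, 0.169, -0.0], [0.169, 0.986, -0.0], [0.0, -0.0, -1.0]]
ft_force: [-0.7, 1.0, -0.6]
gripper_width: 0.0853
grasp_force: 0.0
```

Emit:
step_arm(
  commands="1 0 0 0.03 0 0 0;1 0 0 0.065 0 0 0;1 -0.01 0 0.1 0 0 0;1 -0.04 0.006 0.14 0 0 0;1 -0.075 0.013 0.18 0 0 0;1 -0.09 0.016 0.2 0 0 0;1 -0.09 0.016 0.2 0 0 0;1 -0.09 0.016 0.2 0 0 0",
)

```text
t: 11.38
tcp_pos: [0.4781, 0.1402, 0.2417]
eef_rot: [[-0.986, 0.168, 0.005], [0.168, 0.986, 0.001], [-0.005, 0.002, -1.0]]
ft_force: [0.5, -0.1, -0.0]
gripper_width: 0.0856
grasp_force: 0.0
```

```bash
python3 - <<'E'
from h import *
s=observe(); x=s["eef_rot"][:,0]; p=s["tcp_pos"]; print(s["t"],p,np.degrees(np.arctan2(x[1],x[0])),s["ft_force"])
M=np.array([[.98507,.17217],[-.17217,.98507]]); print("own",p[:2]@M)
im,d,k=cam("wrist"); W=world(d,k); np.savez("w5.npz",im=im,d=d,W=W); save("w5",im)
h=cv2.cvtColor(im,cv2.COLOR_RGB2HSV).astype(int); O=W[...,:2]@M
red=((h[...,0]<6)|(h[...,0]>174))&(h[...,1]>150)&(h[...,2]>80)&(d>0)&(O[...,0]>.4)&(O[...,0]<.6)
for z,t in((.008,.006),(.092,.006)):
    m=red&(abs(W[...,2]-z)<t); o=O[m]; print(z,len(o),np.median(W[m][:,2]),np.percentile(o,[.5,99.5],axis=0).round(4).tolist(),cv2.minAreaRect((W[m][:,:2]*1000).astype(np.float32)))
sg=(h[...,1]>150)&(h[...,2]>70)&(h[...,0]<28)&(h[...,0]>7)&(abs(W[...,2]-.056)<.02)&(abs(O[...,0]-.587)<.01)&(abs(O[...,1]-.2187)<.03)
v,u=np.nonzero(sg); print("sign",len(u), u.mean() if len(u) else 0, v.mean() if len(u) else 0, np.percentile(O[sg],[2,50,98],axis=0) if len(u) else 0)
H=k; 
# handle grip
gr=(h[...,2]<60)&(d>0)&(W[...,2]>.07)&(W[...,2]<.13)&(O[...,0]>.3)&(O[...,0]<.47)&(abs(O[...,1]-.2187)<.04)
o=O[gr]; print("grip",len(o),np.percentile(o,[1,50,99],axis=0).round(4).tolist(),np.percentile(W[gr][:,2],[50,99]))
rim=(abs(W[...,2]-.078)<.004)&(d>0)&(O[...,0]>.57)&(O[...,0]<.62)&(abs(O[...,1]-.18)<.13)&(h[...,2]>120)
o=O[rim]; print("rim",len(o),np.percentile(o[:,0],[.5,2,5]) if len(o) else 0)
E
```

```text
11.3833 [0.4781113  0.14024416 0.24173157] 170.338319451835 [ 0.46285228 -0.07474228 -0.02423057]
own [0.44682726 0.22046674]
0.008 3771 0.009128629442057671 [[0.4403, 0.1856], [0.5982, 0.252]] ((549.8797607421875, 126.03780364990234), (66.84481811523438, 160.16574096679688), 79.94204711914062)
0.092 735 0.09261553939358007 [[0.5137, 0.1986], [0.5778, 0.2379]] ((574.6226806640625, 119.91262817382812), (40.86943054199219, 65.96905517578125), 81.1841812133789)
sign 0 0 0 0
grip 2103 [[0.3685, 0.2091], [0.4043, 0.2193], [0.4448, 0.2293]] [0.09418645 0.10231916]
rim 3399 [0.5896971  0.59011004 0.59059159]
```

View pics/w5.png

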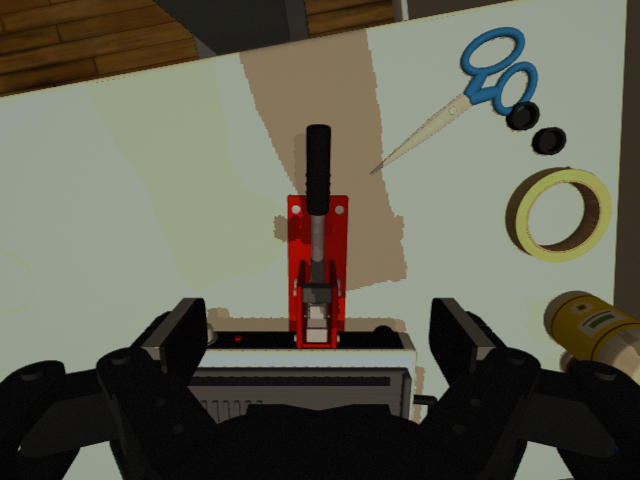

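The picture shows the jack in place: cheeks end at (317,347), just before the panel, base square at columns 288-347, handle grip at (318,170). Cheek front end to panel is 9-11 mm and the lateral offset is under 1 mm, so it is good. I move above the handle with shut fingers.

Emit:
step_arm(
  commands="0 -0.025 0.004 0 0 0 0;0 -0.051 0.0075 -0.02 0 0 0;0 -0.051 0.0075 -0.05 0 0 0;0 -0.051 0.0075 -0.08 0 0 0;0 -0.051 0.0075 -0.11 0 0 0;0 -0.051 0.0075 -0.12 0 0 0;0 -0.051 0.0075 -0.12 0 0 0;0 -0.051 0.0075 -0.12 0 0 0;0 -0.051 0.0075 -0.12 0 0 0",
)

```text
t: 12.18
tcp_pos: [0.4279, 0.1472, 0.1191]
eef_rot: [[-0.986, 0.169, -0.0], [0.169, 0.986, -0.0], [0.0, -0.0, -1.0]]
ft_force: [0.2, -0.4, -0.3]
gripper_width: 0.0003
grasp_force: 0.0
```

Emit:
step_arm(
  commands="0 -0.001 0 -0.012 0 0 0;0 -0.001 0 -0.022 0 0 0;0 -0.001 0 -0.032 0 0 0;0 -0.001 0 -0.042 0 0 0;0 -0.001 0 -0.052 0 0 0;0 -0.001 0 -0.06 0 0 0;0 -0.001 0 -0.066 0 0 0;0 -0.001 0 -0.066 0 0 0",
)

```text
t: 12.85
tcp_pos: [0.4264, 0.1473, 0.0527]
eef_rot: [[-0.986, 0.169, -0.0], [0.169, 0.986, 0.0], [0.0, 0.0, -1.0]]
ft_force: [-0.5, 0.5, 2.5]
gripper_width: 0.0001
grasp_force: 1.2
```

Emit:
step_arm(
  commands="0 0 0 -0.003 0 0 0;0 0 0 -0.006 0 0 0;0 0 0 -0.006 0 0 0",
)

```text
t: 13.1
tcp_pos: [0.4263, 0.1474, 0.047]
eef_rot: [[-0.986, 0.169, 0.0], [0.169, 0.986, 0.0], [-0.0, 0.0, -1.0]]
ft_force: [-1.1, 1.5, 3.1]
gripper_width: -0.0
grasp_force: 1.6
```

Emit:
step_arm(
  commands="0 0 0 -0.002 0 0 0;0 0 0 -0.003 0 0 0;0 0 0 -0.003 0 0 0",
)

```text
t: 13.35
tcp_pos: [0.4262, 0.1474, 0.044]
eef_rot: [[-0.986, 0.169, 0.0], [0.169, 0.986, 0.0], [0.0, 0.0, -1.0]]
ft_force: [-1.9, 1.0, 3.8]
gripper_width: 0.0
grasp_force: 1.9
```

```bash
python3 - <<'E'
from h import *
s=observe(); print(s["t"],s["tcp_pos"],s["ft_force"])
M=np.array([[.98507,.17217],[-.17217,.98507]])
im,d,k=cam("wrist"); W=world(d,k); save("w6",im); O=W[...,:2]@M
im2,d2,k2=cam("side"); c=im2[170:390,220:440]; save("s6",cv2.resize(c,None,fx=2.7,fy=2.7,interpolation=cv2.INTER_CUBIC))
E
```

```text
13.35 [0.42615584 0.14735592 0.04404814] [-1.91607907  1.02590119  3.83824458]
```

View pics/w6.png

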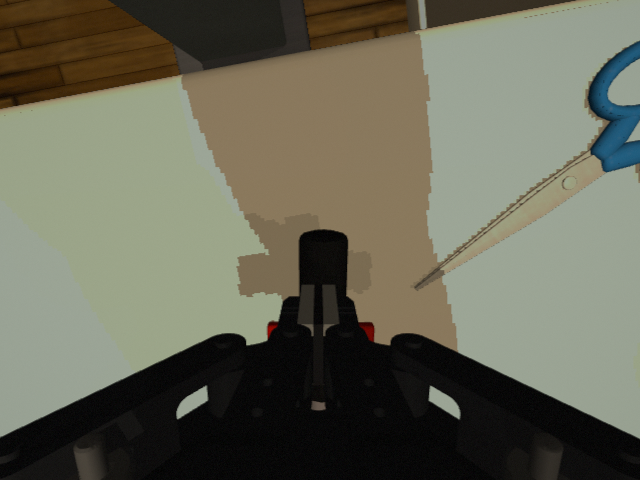

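The handle is under the shut tips, free end at (323,240), and force rises slowly with no stop yet. I press a bit further.

Emit:
step_arm(
  commands="0 0 0 -0.002 0 0 0;0 0 0 -0.002 0 0 0",
)

```text
t: 13.62
tcp_pos: [0.4262, 0.1473, 0.0419]
eef_rot: [[-0.986, 0.169, -0.0], [0.169, 0.986, 0.0], [0.0, 0.0, -1.0]]
ft_force: [-2.5, 1.4, 3.2]
gripper_width: 0.0002
grasp_force: 1.9
```

Emit:
step_arm(
  commands="0 0 0 -0.002 0 0 0;0 0 0 -0.002 0 0 0",
)

```text
t: 13.78
tcp_pos: [0.4261, 0.1473, 0.0398]
eef_rot: [[-0.986, 0.169, -0.0], [0.169, 0.986, 0.0], [0.0, 0.0, -1.0]]
ft_force: [-1.8, 2.8, 3.8]
gripper_width: -0.0001
grasp_force: 2.0
```

```bash
python3 - <<'E'
from h import *
M=np.array([[.98507,.17217],[-.17217,.98507]]); s=observe(); print(s["tcp_pos"],s["ft_force"],s["ft_torque"])
for n in ("wrist","side","scene"):
    im,d,k=cam(n); W=world(d,k); O=W[...,:2]@M-np.array([.559,.2187]); h=cv2.cvtColor(im,cv2.COLOR_RGB2HSV).astype(int)
    if n=="side": save("s7",cv2.resize(im[170:390,200:420],None,fx=2.7,fy=2.7,interpolation=cv2.INTER_CUBIC))
    m=(d>0)&(h[...,2]<90)&(abs(O[...,1])<.012)&(O[...,0]>-.19)&(O[...,0]<-.1)&(W[...,2]>.02)&(W[...,2]<.12)
    for a in np.arange(-.19,-.1,.01):
        z=W[m&(O[...,0]>=a)&(O[...,0]<a+.01)][:,2]
        if len(z)>2: print(n,round(a+.005,3),len(z),np.percentile(z,[50,95]).round(4))
    r=((h[...,0]<6)|(h[...,0]>174))&(h[...,1]>150)&(h[...,2]>60)&(d>0)&(abs(O[...,1])<.05)&(O[...,0]>-.14)&(O[...,0]<.1)
    b=r&(W[...,2]<.03); 
    if b.sum()>20: A=np.c_[O[b][:,0],np.ones(b.sum())]; print(n,"base z fit",np.linalg.lstsq(A,W[b][:,2],rcond=None)[0],b.sum())
E
```

```text
[0.42614505 0.1473067  0.03982849] [-1.76344258  2.77072823  3.84917885] [0.29542826 0.45935306 0.06074581]
wrist -0.185 1130 [0.0712 0.0731]
wrist -0.175 4140 [0.0966 0.1192]
wrist -0.165 531 [0.1104 0.1197]
wrist -0.155 234 [0.1105 0.1198]
wrist -0.125 141 [0.0729 0.0739]
wrist -0.115 97 [0.0722 0.0732]
wrist -0.105 9 [0.0671 0.0678]
wrist base z fit [0.05964265 0.01575856] 133
side -0.185 21 [0.0673 0.0764]
side -0.175 27 [0.0689 0.0977]
side -0.165 34 [0.0755 0.1059]
side -0.155 28 [0.0704 0.0977]
side -0.145 26 [0.0684 0.0771]
side -0.135 21 [0.0664 0.073 ]
side -0.125 25 [0.0673 0.0768]
side -0.115 10 [0.0663 0.0727]
side -0.105 6 [0.0615 0.0659]
side base z fit [0.02949062 0.01233914] 503
scene -0.185 14 [0.0679 0.0707]
scene -0.175 14 [0.0683 0.0788]
scene -0.165 14 [0.0714 0.0943]
scene -0.155 13 [0.0679 0.0836]
scene -0.145 13 [0.0682 0.0726]
scene -0.135 15 [0.0669 0.0721]
scene -0.125 13 [0.0672 0.074 ]
scene -0.115 4 [0.0638 0.0659]
scene base z fit [0.03843077 0.01151352] 422
```

View pics/s7.png

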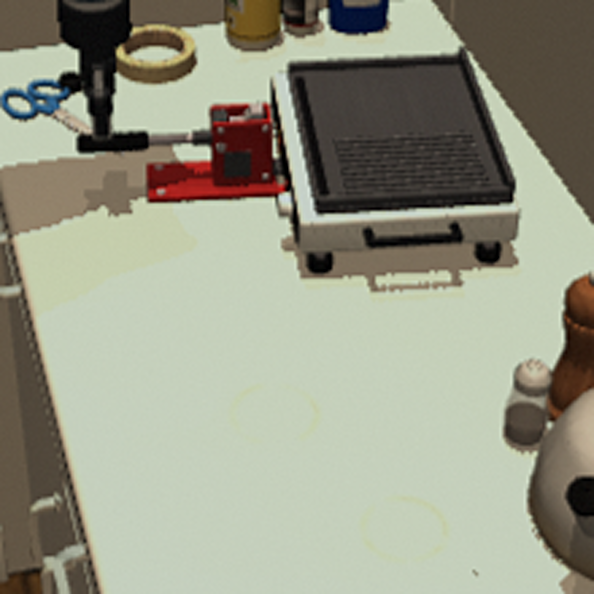

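The side crop shows the handle (110,140) lying horizontal, only about half down, although the tips are at z = 0.040. So the tips have slipped past the grip. I check the lateral position numerically.

```bash
python3 - <<'E'
from h import *
M=np.array([[.98507,.17217],[-.17217,.98507]]); s=observe(); R=s["eef_rot"]; p=s["tcp_pos"]; print(p,p[:2]@M-np.array([.559,.2187]))
im,d,k=cam("wrist"); W=world(d,k); T=(W-p)@R; O=W[...,:2]@M-np.array([.559,.2187]); np.savez("w8.npz",im=im,d=d,W=W)
for v in (240,250,260,270,276,282,290,300,310):
    print(v,[(u,*(T[v,u]*1000).round().astype(int),int(im[v,u].max())) for u in range(290,352,6)])
m=(d>0)&(abs(O[...,1])<.04)&(O[...,0]>-.195)&(O[...,0]<-.18)&(W[...,2]>.03)&(W[...,2]<.09); print("end y range",np.percentile(O[m][:,1],[1,50,99]))
for n in("side","scene"):
    im,d,k=cam(n); print(n,"tcp px",proj(p,k),"press ",proj(p+[0,0,.03],k))
    h=cv2.cvtColor(im,cv2.COLOR_RGB2HSV).astype(int); W=world(d,k); O=W[...,:2]@M-np.array([.559,.2187])
    r=((h[...,0]<6)|(h[...,0]>174))&(h[...,1]>150)&(h[...,2]>60)&(d>0)&(abs(O[...,1])<.06)&(O[...,0]>-.14)&(O[...,0]<.1)&(W[...,2]<.015)&(W[...,2]>.004); print(cv2.minAreaRect((O[r]*1000).astype(np.float32)))
E
```

```text
[0.42614697 0.14730326 0.04004488] [-0.1645766  -0.00022625]
240 [(290, np.int64(9), np.int64(-18), np.int64(39), 122), (296, np.int64(9), np.int64(-14), np.int64(39), 122), (302, np.int64(26), np.int64(-8), np.int64(-26), 4), (308, np.int64(27), np.int64(-5), np.int64(-30), 11), (314, np.int64(28), np.int64(-3), np.int64(-32), 9), (320, np.int64(28), np.int64(0), np.int64(-32), 12), (326, np.int64(28), np.int64(2), np.int64(-32), 11), (332, np.int64(28), np.int64(5), np.int64(-30), 13), (338, np.int64(27), np.int64(7), np.int64(-30), 11), (344, np.int64(27), np.int64(10), np.int64(-27), 10), (350, np.int64(9), np.int64(18), np.int64(38), 137)]
250 [(290, np.int64(3), np.int64(-18), np.int64(37), 122), (296, np.int64(3), np.int64(-14), np.int64(38), 122), (302, np.int64(23), np.int64(-8), np.int64(-29), 8), (308, np.int64(24), np.int64(-5), np.int64(-32), 11), (314, np.int64(24), np.int64(-3), np.int64(-32), 15), (320, np.int64(24), np.int64(0), np.int64(-33), 12), (326, np.int64(24), np.int64(2), np.int64(-32), 13), (332, np.int64(24), np.int64(5), np.int64(-32), 13), (338, np.int64
[... 4151 characters left out ...]
p.int64(7), np.int64(6), np.int64(-52), 18), (344, np.int64(7), np.int64(8), np.int64(-52), 11), (350, np.int64(7), np.int64(11), np.int64(-53), 8)]
end y range [-0.00934248  0.00070159  0.01069144]
side tcp px (np.float64(238.3655185676845), np.float64(229.24361599913343)) press  (np.float64(237.80294230612077), np.float64(220.89300080045564))
((-43.490577697753906, -4.855865478515625), (72.51548767089844, 154.79202270507812), 85.08358764648438)
scene tcp px (np.float64(235.0623946992073), np.float64(238.8331961074025)) press  (np.float64(234.2374921388344), np.float64(231.77019106838003))
((-39.45524215698242, -3.6354827880859375), (72.49629974365234, 160.43124389648438), 89.7136459350586)
```

```bash
python3 - <<'E'
from h import *
c=get_calibration("wrist"); T=np.array(c["T_tool_cam"]); f=240/np.tan(np.radians(c["fovy"])/2)
v,u=np.mgrid[:480,:640]
for n in("w2","w5","w4","w8"):
    a=np.load(n+".npz"); d=a["d"]; P=np.stack([(u-c["cx"])/f*d,(v-c["cy"])/f*d,d],-1)@T[:3,:3].T+T[:3,3]
    m=(d>0)&(abs(P[...,0])<.03)&(abs(P[...,1])<.065)&(P[...,2]<.01)&(P[...,2]>-.1)
    for lo,hi in((-.065,-.03),(-.03,0),(0,.03),(.03,.065)):
        q=P[m&(P[...,1]>=lo)&(P[...,1]<hi)]; 
        if len(q): i=q[:,2].argsort()[-50:]; print(n,lo,len(q),q[i].mean(0).round(4),np.percentile(q[:,2],[50,99]).round(4))
E
```

```text
w2 -0.065 8747 [-0.0001 -0.0439 -0.0468] [-0.0912 -0.0484]
w2 0.03 9053 [-0.0002  0.0416 -0.0467] [-0.0917 -0.0485]
w5 -0.065 8740 [ 0.0002 -0.0439 -0.0468] [-0.0911 -0.0484]
w5 0.03 9106 [-0.0001  0.0417 -0.0466] [-0.0918 -0.0484]
w4 -0.065 8103 [ 0.0071 -0.0316 -0.0442] [-0.0904 -0.0491]
w4 -0.03 11768 [ 0.0106 -0.0163  0.0071] [-0.0516 -0.0003]
w4 0 11199 [0.0049 0.0135 0.0084] [-0.052   0.0016]
w4 0.03 7736 [ 0.0071  0.0308 -0.048 ] [-0.0906 -0.0566]
w8 -0.065 3062 [ 0.0117 -0.0316 -0.0809] [-0.0934 -0.0816]
w8 -0.03 8222 [ 0.0285 -0.0034 -0.0197] [-0.0808 -0.0235]
w8 0 8727 [ 0.0285  0.0039 -0.0184] [-0.0831 -0.0227]
w8 0.03 2246 [ 0.0061  0.0312 -0.0828] [-0.0937 -0.0829]
```

Numbers settle it: the wrist camera sees the real finger ends about 32 mm short of the stated TCP, and the handle top at 0.072 sits right on the tips. So the handle is only half down and the full stroke is at TCP z ≈ 0.016. I press on, watching the force.

Emit:
step_arm(
  commands="0 0 0 -0.006 0 0 0;0 0 0 -0.012 0 0 0;0 0 0 -0.017 0 0 0;0 0 0 -0.02 0 0 0;0 0 0 -0.02 0 0 0",
)

```text
t: 14.5
tcp_pos: [0.4266, 0.1472, 0.0196]
eef_rot: [[-0.986, 0.169, 0.0], [0.169, 0.986, -0.0], [-0.0, -0.0, -1.0]]
ft_force: [1.1, -0.2, 3.4]
gripper_width: -0.0004
grasp_force: 1.9
```

Emit:
step_arm(
  commands="0 0 0 -0.002 0 0 0;0 0 0 -0.003 0 0 0;0 0 0 -0.003 0 0 0",
)

```text
t: 14.75
tcp_pos: [0.4269, 0.1472, 0.0174]
eef_rot: [[-0.986, 0.169, 0.001], [0.169, 0.986, -0.0], [-0.001, 0.0, -1.0]]
ft_force: [1.3, -0.2, 5.4]
gripper_width: 0.0002
grasp_force: 3.0
```

Emit:
step_arm(
  commands="0 0 0 -0.001 0 0 0;0 0 0 -0.002 0 0 0;0 0 0 -0.002 0 0 0",
)

```text
t: 15.0
tcp_pos: [0.4272, 0.1473, 0.0162]
eef_rot: [[-0.986, 0.169, 0.002], [0.169, 0.986, 0.0], [-0.002, 0.0, -1.0]]
ft_force: [-3.1, 1.1, 19.4]
gripper_width: -0.0002
grasp_force: 9.4
```

The stop is felt (19 N at TCP z 0.016). I release fully and check.

Emit:
step_arm(
  commands="0 0 0 0.015 0 0 0;0 0 0 0.03 0 0 0;0 0 0 0.045 0 0 0;0 0 0 0.06 0 0 0;0 0 0 0.06 0 0 0;0 0 0 0.06 0 0 0;0 0 0 0.06 0 0 0",
)

```text
t: 15.58
tcp_pos: [0.4257, 0.1471, 0.0743]
eef_rot: [[-0.986, 0.169, -0.001], [0.169, 0.986, -0.0], [0.001, -0.0, -1.0]]
ft_force: [-0.5, -0.7, -0.2]
gripper_width: -0.0001
grasp_force: 0.0
```

```bash
cat > chk.py <<'E'
from h import *
M=np.array([[.98507,.17217],[-.17217,.98507]]); s=observe(); p=s["tcp_pos"]; print(s["t"],p,s["ft_force"].round(1),"own tcp",(p[:2]@M-np.array([.559,.2187])).round(4))
for n in ("side","scene"):
    im,d,k=cam(n); W=world(d,k); O=W[...,:2]@M-np.array([.559,.2187]); h=cv2.cvtColor(im,cv2.COLOR_RGB2HSV).astype(int); np.savez("c_"+n+".npz",im=im,d=d,W=W)
    m=(d>0)&(h[...,2]<90)&(abs(O[...,1])<.014)&(W[...,2]>.02)&(W[...,2]<.12)
    print(n,"handle",[(round(a+.005,3),np.percentile(W[m&(O[...,0]>=a)&(O[...,0]<a+.01)][:,2],60).round(4)) for a in (-.19,-.14,-.13,-.12) if (m&(O[...,0]>=a)&(O[...,0]<a+.01)).sum()>3])
    r=((h[...,0]<6)|(h[...,0]>174))&(h[...,1]>150)&(h[...,2]>60)&(d>0)&(abs(O[...,1])<.06)&(O[...,0]>-.14)&(O[...,0]<.1)
    t=r&(W[...,2]>.07); print("  red top z",np.percentile(W[t][:,2],95).round(4),"xy",np.percentile(O[t],[2,98],axis=0).round(4).tolist())
    # griddle white housing/plate: plane fit of cooking surface (dark)
    G=(d>0)&(h[...,2]<110)&(O[...,0]>.07)&(O[...,0]<.25)&(O[...,1]>-.15)&(O[...,1]<.06)&(W[...,2]>.06)&(W[...,2]<.1)
    A=np.c_[O[G],np.ones(G.sum())]; z=W[G][:,2]
    c=np.linalg.lstsq(A,z,rcond=None)[0]
    for _ in range(3): i=abs(A@c-z)<.004; c=np.linalg.lstsq(A[i],z[i],rcond=None)[0]
    print("  plate z=a x+b y+c",c.round(4),i.sum(),"at front feet L,R,back:",[(np.dot(c,[x,y,1])).round(4) for x,y in((.055,.082),(.055,-.162),(.235,-.04))])
E
python3 chk.py
```

```text
15.5833 [0.4256609  0.14712119 0.07431346] [-0.5 -0.7 -0.2] own tcp [-0.165  -0.0005]
side handle [(-0.185, np.float64(0.0969)), (-0.135, np.float64(0.0897)), (-0.125, np.float64(0.0877)), (-0.115, np.float64(0.0835))]
  red top z 0.0945 xy [[-0.044, -0.0244], [0.0177, 0.0198]]
  plate z=a x+b y+c [ 0.0002 -0.014   0.0891] 2045 at front feet L,R,back: [np.float64(0.0879), np.float64(0.0914), np.float64(0.0897)]
scene handle [(-0.185, np.float64(0.0971)), (-0.135, np.float64(0.0876)), (-0.125, np.float64(0.0876)), (-0.115, np.float64(0.0817))]
  red top z 0.0922 xy [[-0.0467, -0.0265], [0.0174, 0.0178]]
  plate z=a x+b y+c [ 0.001  -0.0151  0.0863] 1652 at front feet L,R,back: [np.float64(0.0851), np.float64(0.0888), np.float64(0.0872)]
```

The handle is fully up again, and I have baseline readings of the plate. Second stroke.

Emit:
step_arm(
  commands="0 0 0 -0.01 0 0 0;0 0 0 -0.02 0 0 0;0 0 0 -0.03 0 0 0;0 0 0 -0.038 0 0 0;0 0 0 -0.045 0 0 0;0 0 0 -0.05 0 0 0;0 0 0 -0.055 0 0 0;0 0 0 -0.058 0 0 0;0 0 0 -0.06 0 0 0;0 0 0 -0.06 0 0 0;0 0 0 -0.06 0 0 0",
)

```text
t: 16.6
tcp_pos: [0.4255, 0.1475, 0.0157]
eef_rot: [[-0.986, 0.168, -0.001], [0.168, 0.986, 0.0], [0.001, 0.0, -1.0]]
ft_force: [-7.3, 1.4, 23.0]
gripper_width: 0.0001
grasp_force: 12.2
```

Emit:
step_arm(
  commands="0 0 0 -0.001 0 0 0;0 0 0 -0.001 0 0 0",
)

```text
t: 16.77
tcp_pos: [0.4256, 0.1475, 0.0151]
eef_rot: [[-0.986, 0.168, -0.0], [0.168, 0.986, 0.001], [0.0, 0.001, -1.0]]
ft_force: [-10.5, 0.2, 30.2]
gripper_width: -0.0
grasp_force: 16.0
```

```bash
python3 chk.py
```

```text
16.7667 [0.42563492 0.14751082 0.01508122] [-10.5   0.2  30.2] own tcp [-1.651e-01 -1.000e-04]
side handle [(-0.185, np.float64(0.0407)), (-0.135, np.float64(0.0492)), (-0.125, np.float64(0.0533)), (-0.115, np.float64(0.0517))]
  red top z 0.0957 xy [[-0.0442, -0.0261], [0.0177, 0.0195]]
  plate z=a x+b y+c [-0.0337 -0.0112  0.0974] 2032 at front feet L,R,back: [np.float64(0.0946), np.float64(0.0974), np.float64(0.09)]
scene handle [(-0.185, np.float64(0.0411)), (-0.135, np.float64(0.051)), (-0.125, np.float64(0.0534)), (-0.115, np.float64(0.0513))]
  red top z 0.0926 xy [[-0.0457, -0.0248], [0.017, 0.0167]]
  plate z=a x+b y+c [-0.0366 -0.0135  0.0954] 1681 at front feet L,R,back: [np.float64(0.0922), np.float64(0.0955), np.float64(0.0873)]
```

The front is up about 6.5 mm on both sides. I release and make the third stroke.

Emit:
step_arm(
  commands="0 0 0 0.015 0 0 0;0 0 0 0.03 0 0 0;0 0 0 0.045 0 0 0;0 0 0 0.061 0 0 0;0 0 0 0.061 0 0 0;0 0 0 0.061 0 0 0;0 0 0 0.061 0 0 0;0 0 0 0.061 0 0 0",
)

```text
t: 17.53
tcp_pos: [0.4255, 0.1471, 0.074]
eef_rot: [[-0.986, 0.169, -0.002], [0.169, 0.986, -0.0], [0.002, -0.001, -1.0]]
ft_force: [-0.1, 0.9, 0.5]
gripper_width: -0.0001
grasp_force: 0.0
```

```bash
python3 chk.py
```

```text
17.5333 [0.42546678 0.14714216 0.07397369] [-0.1  0.9  0.5] own tcp [-0.1652 -0.0005]
side handle [(-0.185, np.float64(0.0956)), (-0.135, np.float64(0.0898)), (-0.125, np.float64(0.088)), (-0.115, np.float64(0.0861))]
  red top z 0.0951 xy [[-0.0441, -0.0251], [0.0177, 0.0234]]
  plate z=a x+b y+c [-0.0249 -0.0148  0.0949] 2058 at front feet L,R,back: [np.float64(0.0923), np.float64(0.0959), np.float64(0.0897)]
scene handle [(-0.185, np.float64(0.0947)), (-0.135, np.float64(0.0882)), (-0.125, np.float64(0.0846)), (-0.115, np.float64(0.0865))]
  red top z 0.0928 xy [[-0.0457, -0.0254], [0.0166, 0.0175]]
  plate z=a x+b y+c [-0.0272 -0.0129  0.0928] 1656 at front feet L,R,back: [np.float64(0.0902), np.float64(0.0934), np.float64(0.0869)]
```

Emit:
step_arm(
  commands="0 0 0 -0.01 0 0 0;0 0 0 -0.02 0 0 0;0 0 0 -0.03 0 0 0;0 0 0 -0.038 0 0 0;0 0 0 -0.045 0 0 0;0 0 0 -0.05 0 0 0;0 0 0 -0.055 0 0 0;0 0 0 -0.058 0 0 0;0 0 0 -0.06 0 0 0;0 0 0 -0.061 0 0 0;0 0 0 -0.061 0 0 0;0 0 0 -0.061 0 0 0",
)

```text
t: 18.63
tcp_pos: [0.4257, 0.1476, 0.0153]
eef_rot: [[-0.986, 0.168, 0.0], [0.168, 0.986, 0.001], [-0.0, 0.001, -1.0]]
ft_force: [-9.2, 0.1, 28.2]
gripper_width: -0.0002
grasp_force: 14.8
```

```bash
python3 chk.py; python3 - <<'E'
from h import *
im=np.load("c_side.npz")["im"]; save("s9",cv2.resize(im[170:300,220:420],None,fx=4,fy=4,interpolation=cv2.INTER_CUBIC))
E
```

```text
18.6333 [0.42569332 0.14762993 0.01528396] [-9.2  0.1 28.2] own tcp [-0.1651  0.    ]
side handle [(-0.185, np.float64(0.0413)), (-0.135, np.float64(0.0508)), (-0.125, np.float64(0.053)), (-0.115, np.float64(0.0505))]
  red top z 0.0952 xy [[-0.0441, -0.0251], [0.0179, 0.0215]]
  plate z=a x+b y+c [-0.0588 -0.0101  0.1046] 1574 at front feet L,R,back: [np.float64(0.1005), np.float64(0.103), np.float64(0.0912)]
scene handle [(-0.185, np.float64(0.0394)), (-0.135, np.float64(0.0489)), (-0.125, np.float64(0.0523)), (-0.115, np.float64(0.0491))]
  red top z 0.0935 xy [[-0.0463, -0.0255], [0.017, 0.0167]]
  plate z=a x+b y+c [-0.0694 -0.0088  0.1043] 1511 at front feet L,R,back: [np.float64(0.0998), np.float64(0.1019), np.float64(0.0883)]
```

View pics/s9.png

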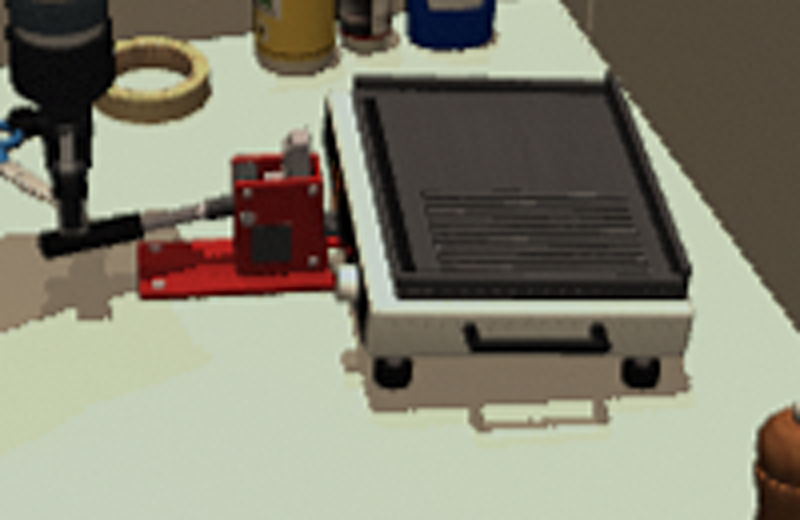

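The crop shows the handle pressed down (95,235), toothed bar risen (297,150), and the griddle front (left foot in view, (393,372)) raised. The fit was cut off at z < 0.1, so I refit the lift with a wider window.

```bash
sed -i 's/(W\[...,2\]<.1)$/(W[...,2]<.125)/' chk.py; python3 chk.py | grep -E "plate|^1"; python3 - <<'E'
import numpy as np,cv2
# dark front-right foot bottom height check + rim heights, before/after
M=np.array([[.98507,.17217],[-.17217,.98507]])
for n in("side","scene"):
    for f in(n+".npz","c_"+n+".npz"):
        a=np.load(f); W=a["W"]; O=W[...,:2]@M-np.array([.559,.2187]); v=a["im"].max(-1)
        m=(O[...,0]>.032)&(O[...,0]<.05)&(O[...,1]>-.17)&(O[...,1]<.09)&(v>120)&(W[...,2]>.07)&(W[...,2]<.11)
        for lo,hi in((-.17,-.13),(.05,.09)):
            q=W[m&(O[...,1]>lo)&(O[...,1]<hi)][:,2]; print(f,lo,len(q),np.median(q).round(4) if len(q) else "")
E
```

```text
18.7333 [0.42567998 0.14764215 0.01531211] [-9.4  0.4 28. ] own tcp [-0.1651  0.    ]
  plate z=a x+b y+c [-0.0782 -0.0126  0.1084] 2065 at front feet L,R,back: [np.float64(0.103), np.float64(0.1061), np.float64(0.0905)]
  plate z=a x+b y+c [-0.0782 -0.0133  0.1059] 1623 at front feet L,R,back: [np.float64(0.1005), np.float64(0.1037), np.float64(0.088)]
side.npz -0.17 52 0.0799
side.npz 0.05 38 0.0796
c_side.npz -0.17 51 0.0945
c_side.npz 0.05 40 0.0951
scene.npz -0.17 48 0.0771
scene.npz 0.05 35 0.0767
c_scene.npz -0.17 44 0.093
c_scene.npz 0.05 32 0.092
```

Both front feet are up about 15 mm and the handle is held at its stop with 28 N. I hand in.

```bash
python3 -c "
from rig import *
print(hand_in())"
```

```text
the job is handed in; nothing more can be done
None
```

The jack's saddle sits under the lift point, and three full strokes raised both front feet about 15 mm by camera measurement. The handle is held fully down at its stop with about 28 N, and the job is handed in (no verdict returned).

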